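# Seat the test-stand valve and set its pointer

### The job

On the valve test stand, turn the handwheel clockwise by its crank peg until you feel the hidden soft seat and it bears up with about 10 N at the peg; do not force it beyond 15 N. Then open it again, anticlockwise, until the red pointer on the wheel's far rim stands right over the green mark on the collar (judge it from the side or straight above), and let go. Do not knock the parts lying round the stand.

Things in the scene. Friction and masses are not known exactly. Their poses are not given: they have to be found in the camera images.
- valve_stand: fixed valve test stand: dark steel foot 150 x 130 x 10 mm, round aluminium housing 100 mm in diameter. Origin on the bench top, on the upright wheel axis; its x axis points to the far side, away from the robot within 0.35 rad. A brass outlet juts from its +y side at 22 mm height, to 92 mm from the axis
- handwheel: black three-spoke handwheel. Origin on its upright axis, in the rim plane, 66 mm above the bench; rim 12 mm thick, 60 mm outside radius; hub rises 13 mm above the rim plane. Its +x axis points to the red pointer, -x to the crank peg, z up. Clockwise from above closes the valve, anticlockwise opens it. Turns 2.9 rad, stays where left, takes 2.2 N at the peg to turn
- peg (a point): centre of the top of the upright steel crank peg on the near rim: 16 mm in diameter, 54 mm from the wheel axis; a sleeve that spins freely on its pin, so it can be pinched from above and led round without turning the fingers. It stands clear for 38 mm above its foot, its top 114 mm above the bench
- pointer (a point): tip (6 mm ball) of the red pointer on the far rim of the wheel, 74 mm from the axis, 56 mm above the bench
- mark (a point): top of the green index tab on the aluminium scale collar under the wheel, 74 mm from the axis, 48 mm above the bench, 3.5 mm wide. The fixed collar is 162 mm in diameter, top at 38 mm; the tab always stands on its far half, and differs from start to start
- valve_seat: hidden seat in the housing; only its fixed centre on the wheel axis is measured. Closing, the wheel meets it with the pointer 0.5 to 1.3 rad clockwise of the stand's x axis (varies), always 0.35 rad or more clockwise of the mark. Soft: from first touch the force at the peg grows 1.7 N per mm of peg travel, over the 2.2 N. The seat bears (peg force x 54 - 120) / 40, in N
- ptfe_tape: loose roll of white thread tape on a blue spool, 52 x 52 x 12 mm, beside the stand; leave alone. Origin at its underside
- brew_ring: loose aluminium brew ring casting with two lugs, 85 x 92 x 46 mm, beside the stand; leave alone. Origin at its underside
- brass_nut: loose brass union nut, 22 x 25 x 24 mm, beside the stand; leave alone. Origin at its underside

How it is judged:
By the outcome, as a careful person would: the job done as asked, in the order asked, and still so for the second after the job is handed in, with the robot touching nothing.
It also fails if it takes over 64 s, if anything falls off the work surface, if the arm or the gripper's body presses on something with over 40 N, if the wrist force passes 120 N, or if a joint passes its speed limit or range.

### The arm

A 6-joint arm with a two-finger parallel gripper is mounted at the origin on the work surface; the furniture and walls round the work are solid. World frame = base frame: x ahead of the robot, y to its left, z up, the work surface at z = 0. Lengths are in m, angles in rad, forces in N, time in s.
With the tool pointing down it reaches from about 0.375 to 0.975 m from the base axis. Payload 3.8 kg.
Tool frame: the origin (TCP) lies midway between the tips of the shut fingers; the grasp point (between the pads) lies 19 mm behind it; z points along the fingers, y is the line along which they close (so a half turn about z gives the same grasp; the last joint's range is limited). The gripper opens to 85 mm and grips with 20 to 120 N. Pads are 22 mm wide; open, the fingers measure 114 mm over their backs; the gripper's body (76 mm by 85 mm) begins 54 mm behind the grasp point. The pads swing forward as they close: fully open they stand 13 mm farther back than shut.
Start: joints at [-1.351, 0.264, 1.604, -0, 1.274, -0.037], TCP at [0.171, -0.653, 0.231] pointing down, gripper open.
Joint ranges: [-2.63, 2.63], [-0.94, 2.18], [0.31, 2.57], [-1.31, 4.45], [0, 2.66], [-2.55, 2.55]. Speed limits (rad/s): [2.57, 2.57, 3.14, 3.14, 3.14, 3.14].

### API

Orientations are given as a rotation vector (axis times angle).
In Python, from workcell import read_state, vision, ticket gives the robot as it stands. The module is installed in compiled form; this text tells all that it offers.
- The arm moves only by the tool jog_arm, never from a script. Its arguments are lists of equal length, an entry for each row: "turn": the turn, a rotation vector about the tool's x, y, z in rad, a list of three; "delta_pos": the shift along the tool's x, y, z in m, a list of three; "gripper": the finger opening in m, from 0 to 0.0854. In form: {"turn": [[rx, ry, rz], ...], "delta_pos": [[dx, dy, dz], ...], "gripper": [gripper, ...]}. A call has 1 to 20 rows; each row shifts and turns the commanded pose from where the row before left it, along the tool's axes as they then stand; what a row does not reach is not made up. A row lasts 1/12 s, in which the tool goes at most 41.7 mm and 7.16 degrees, less where a joint would pass 70% of its speed; a pose out of reach is approached as far as the arm can. A call with a gripper value outside its range is refused whole. The fingers move at their own pace and stop on an object; "grip_force" is the grip in N (left out, the last holds). Time passes only in rows, so rows that do not move let the fingers close. It gives the time, the measured TCP pose, the force, the opening and the grip force at its end, in the units of the state.
- read_state(): the state, without advancing time (a new reading comes with each control period).
- vision.read_camera(name): name is "scene" or "top" or "wrist"; returns the picture (420x560x3 uint8, red, green, blue); there is no depth.
- vision.calibration(name): a dict with "vfov" (degrees; the focal length in pixels is half the picture's height over the tangent of half this angle, whatever the lens; pixels are square), "cx", "cy" (the principal point, pixels), "R" (3x3) and "t" (3): a world point X has camera coordinates R X + t; the wrist camera has in their place "mount" (4x4, takes a point from camera to tool coordinates, whose origin is the TCP and whose axes are the flange's). Camera axes: x right, y down, z forward; pixel columns grow to the right and rows downward; lengths in m; the calibration is good to about 2 mm. The wrist camera is an equidistant fisheye: a pixel r from the principal point sees the ray r / f radians off the axis. A picture is of the moment at which its call begins: read the wrist's pose just before it. calibration takes no time and is no camera call.
- ticket.finish_job(): hands the job in; it is judged then, once.
The state is a dict: "time": time; "q": joint angles; "joint_vel": joint speeds; "joint_torque": joint torques, N m; "tool_pos": TCP position; "tcp_rot": TCP orientation; "wrist_force": force on the tool from outside, world axes, zero at the start; "torque": the same for the moment, N m; "width": opening from 0.0 (shut) to 1.0 (fully open); "grip_force": force on a finger pad.
Only numpy, scipy, OpenCV 4.12 (cv2) and the standard library are available. Lean on these libraries where they do the work, as an engineer would, in place of code of your own. Each camera call takes 0.05 s, during which the arm holds its last target. There are 200 camera calls.

## Working session

There is one attempt and no reset: what is moved stays moved. The work goes in short steps, Python scripts to look and compute and a tool call to move; the robot and the scene stay as the last step left them, time stands still between calls to the robot, and variables do not carry over. Pictures are saved under pics/ and viewed, at most 10 in all, crops included, and the job is handed in when it is done.

Besides the shell and the picture viewer there is one more tool, called after ">>>" in YAML: its name, and indented under it one key for each argument. jog_arm: Moves the arm, as the interface text tells. Its arguments: {"type":"object","properties":{"turn":{"type":"array","items":{"type":"array","items":{"type":"number"}}},"delta_pos":{"type":"array","items":{"type":"array","items":{"type":"number"}}},"gripper":{"type":"array","items":{"type":"number"}},"grip_force":{"type":"number"}},"required":["turn","delta_pos","gripper"]}

```bash
mkdir -p pics
cat > h.py <<'E'
import numpy as np, cv2
from workcell import read_state, vision, ticket
def cal(n):
    c=vision.calibration(n); c['f']=210/np.tan(np.radians(c['vfov'])/2); return c
def ray(n,u,v):
    c=cal(n); R=np.array(c['R']);t=np.array(c['t'])
    d=R.T@np.array([(u-c['cx'])/c['f'],(v-c['cy'])/c['f'],1]); return -R.T@t,d
def onplane(n,u,v,z):
    o,d=ray(n,u,v); return o+d*(z-o[2])/d[2]
def proj(n,X):
    c=cal(n); p=np.array(c['R'])@X+np.array(c['t']); return c['f']*p[0]/p[2]+c['cx'],c['f']*p[1]/p[2]+c['cy']
def save(n,f):
    im=vision.read_camera(n); cv2.imwrite('pics/'+f,im[:,:,::-1]); return im
E
python3 - <<'E'
from h import *
print(read_state())
a=save('scene','s0.png');b=save('top','t0.png')
for n in('scene','top'):
    c=cal(n);print(n,c['f'],-np.array(c['R']).T@np.array(c['t']))
print(vision.calibration('wrist'))
cv2.imwrite('pics/both.png',cv2.resize(np.vstack([a,b])[:,:,::-1],(400,600)))
E
```

```text
{'time': 0.0, 'q': array([-1.35087771e+00,  2.64740677e-01,  1.60536145e+00,  1.52182175e-05,
        1.27370152e+00, -3.68714788e-02]), 'joint_vel': array([ 0.00138434,  0.00097056, -0.00154907,  0.00013483,  0.00025372,
       -0.00103422]), 'joint_torque': array([ 1.55383568e-04, -5.15110230e+01, -3.67316866e+01, -2.90511280e-04,
        1.29021736e-02, -1.50772757e-05]), 'tool_pos': array([ 0.17129819, -0.65215364,  0.22997721]), 'tcp_rot': array([-3.11354912e+00, -4.01968536e-01,  2.94460020e-04]), 'wrist_force': array([-0.178896  ,  0.08662031, -0.26669673]), 'torque': array([0.01668792, 0.06480471, 0.00810613]), 'grip_force': 0.0, 'width': 0.9977211370555253}
scene 503.7030885688322 [-0.03236085  0.61244808  0.53743815]
top 490.5369741306647 [0.40634193 0.04951327 0.93691551]
{'vfov': 65.70646984690485, 'cx': 281.43044902322316, 'cy': 208.30008148329043, 'mount': array([[ 4.10764200e-05, -9.45708466e-01, -3.25016147e-01,
         8.45338366e-02],
       [ 9.99999847e-01,  2.18358702e-04, -5.08981664e-04,
         4.79472025e-05],
       [ 5.52318373e-04, -3.25016077e-01,  9.45708330e-01,
        -1.43622691e-01],
       [ 0.00000000e+00,  0.00000000e+00,  0.00000000e+00,
         1.00000000e+00]])}
```

View pics/t0.png

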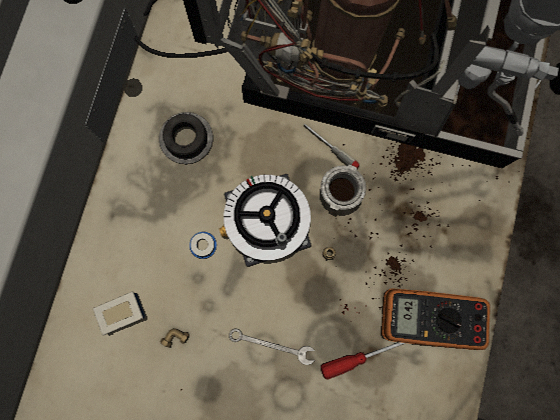

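View pics/s0.png

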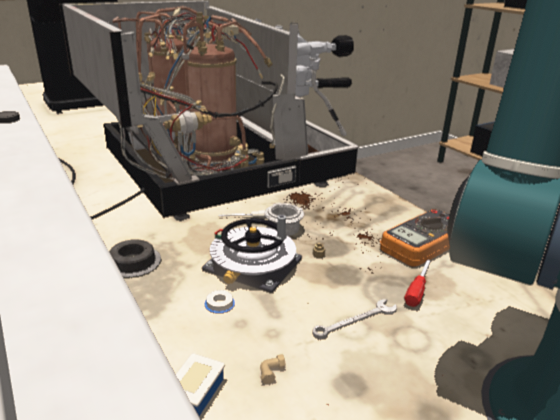

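The top view shows the stand at about (267,215), the peg at about (281,238) and red near (249,182). The scene view shows the stand at about (252,250), with the ring and nut beyond it and the tape nearer. Next is a zoomed crop of the top view plus collar, red and green masks.

Run:
```python
from h import *
b=cv2.imread('pics/t0.png')
cv2.imwrite('pics/tz.png',cv2.resize(b[160:280,190:370],(800,533),interpolation=cv2.INTER_CUBIC))
hsv=cv2.cvtColor(b,cv2.COLOR_BGR2HSV)
roi=np.zeros(b.shape[:2],bool);roi[165:270,215:320]=1
H,S,V=[hsv[...,i].astype(int) for i in range(3)]
for nm,m in(('red',((H<8)|(H>172))&(S>120)&(V>60)),('green',(H>40)&(H<90)&(S>70)),('orange',(H>10)&(H<28)&(S>130)&(V>80))):
    m=m&roi; n,l,st,c=cv2.connectedComponentsWithStats(m.astype('uint8'))
    print(nm,[(c[i].round(1),st[i,4]) for i in range(1,n)])
for z in(.038,.066,.08,.114):
    print(z,onplane('top',267,213,z),onplane('top',281.5,237.5,z),490/(.937-z))
```

```text
red [(array([248.8, 182.1]), np.int32(18))]
green [(array([252.4, 179.5]), np.int32(14)), (array([273. , 183.5]), np.int32(2)), (array([251., 186.]), np.int32(1)), (array([261., 187.]), np.int32(1)), (array([266., 186.]), np.int32(1)), (array([268.5, 187.5]), np.int32(2)), (array([283., 187.]), np.int32(1)), (array([277.5, 189. ]), np.int32(2)), (array([246., 190.]), np.int32(1)), (array([252., 191.]), np.int32(1)), (array([243., 193.]), np.int32(1)), (array([280.5, 193. ]), np.int32(2)), (array([284.5, 193. ]), np.int32(2)), (array([249., 194.]), np.int32(1)), (array([277., 194.]), np.int32(1)), (array([292., 195.]), np.int32(1)), (array([245., 197.]), np.int32(1)), (array([247., 196.]), np.int32(1)), (array([279., 196.]), np.int32(1)), (array([287., 196.]), np.int32(1)), (array([289.5, 198. ]), np.int32(2)), (array([239., 200.]), np.int32(1)), (array([243., 200.]), np.int32(1)), (array([276., 201.]), np.int32(1)), (array([291., 201.]), np.int32(1)), (array([241., 203.]), np.int32(1)), (array([292., 204.]), np.int32(1)), (array([273., 207.]), np.int32(1)), (array([293., 207.]), np.i
[... 1336 characters left out ...]
264., 245.]), np.int32(1)), (array([269., 245.]), np.int32(1)), (array([271., 244.]), np.int32(1)), (array([273., 244.]), np.int32(1)), (array([260., 246.]), np.int32(1)), (array([300., 246.]), np.int32(1)), (array([245., 255.]), np.int32(1))]
orange [(array([266.4, 212.5]), np.int32(39)), (array([222.4, 230.7]), np.int32(42))]
0.038 [0.56176656 0.0581305  0.038     ] [0.51580358 0.03147266 0.038     ] 545.0500556173527
0.066 [0.5569253  0.05786209 0.066     ] [0.512394  0.0320346 0.066    ] 562.5717566016074
0.08 [0.55450466 0.05772788 0.08      ] [0.51068921 0.03231557 0.08      ] 571.761960326721
0.114 [0.54862598 0.05740195 0.114     ] [0.506549   0.03299792 0.114     ] 595.3827460510328
```

View pics/tz.png

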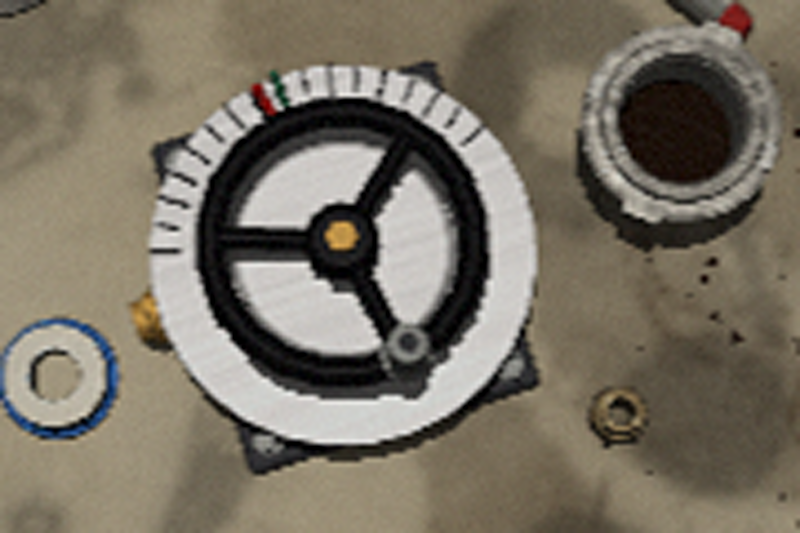

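```bash
cat >> h.py <<'E'
from scipy.spatial.transform import Rotation as Ro
def rt(s=None):
    s=s or read_state(); return Ro.from_rotvec(s['tcp_rot']).as_matrix(), np.array(s['tool_pos'])
def totool(P):
    R,p=rt(); return R.T@(np.array(P)-p)
E
python3 - <<'E'
from h import *
A=onplane('top',266.4,212.5,.083);P=onplane('top',281.8,237.2,.114);O=onplane('top',222.4,230.7,.022)
r=onplane('top',248.8,182.1,.056);g=onplane('top',252.4,179.5,.048)
an=lambda v:np.arctan2(v[1],v[0])
print(A,P,'yaw',an(O-A)-np.pi/2,'red',an(r-A),'green',an(g-A),np.hypot(*(r-A)[:2]),np.hypot(*(g-A)[:2]),'peg',an(A-P),np.hypot(*(A-P)[:2]))
print(rt()[0].round(3)); print(totool([P[0],P[1],.2]))
E
```

```text
[0.55488599 0.05875716 0.083     ] [0.50705721 0.03248772 0.114     ] yaw 0.27818141559307885 red 0.4865027592570848 green 0.3667288658434615 0.0696711438757195 0.07330281688876364 peg 0.5022589949787917 0.05456808221168754
[[ 0.967  0.254 -0.   ]
 [ 0.254 -0.967  0.002]
 [ 0.    -0.002 -1.   ]]
[ 0.49866534 -0.57689435  0.03130049]
```

>>> jog_arm:
  turn:
    - [0,0,0]
    - [0,0,0]
    - [0,0,0]
    - [0,0,0]
    - [0,0,0]
    - [0,0,0]
    - [0,0,0]
    - [0,0,0]
    - [0,0,0]
    - [0,0,0]
    - [0,0,0]
    - [0,0,0]
    - [0,0,0]
    - [0,0,0]
    - [0,0,0]
    - [0,0,0]
    - [0,0,0]
    - [0,0,0]
    - [0,0,0]
    - [0,0,0]
  delta_pos:
    - [0.0249,-0.0288,0.001]
    - [0.0249,-0.0288,0.001]
    - [0.0249,-0.0288,0.001]
    - [0.0249,-0.0288,0.001]
    - [0.0249,-0.0288,0.001]
    - [0.0249,-0.0288,0.001]
    - [0.0249,-0.0288,0.001]
    - [0.0249,-0.0288,0.001]
    - [0.0249,-0.0288,0.001]
    - [0.0249,-0.0288,0.001]
    - [0.0249,-0.0288,0.001]
    - [0.0249,-0.0288,0.001]
    - [0.0249,-0.0288,0.001]
    - [0.0249,-0.0288,0.001]
    - [0.0249,-0.0288,0.001]
    - [0.0249,-0.0288,0.001]
    - [0.0249,-0.0288,0.001]
    - [0.0249,-0.0288,0.001]
    - [0.0249,-0.0288,0.001]
    - [0.0249,-0.0288,0.001]
  gripper: [0.05,0.05,0.05,0.05,0.05,0.05,0.05,0.05,0.05,0.05,0.05,0.05,0.05,0.05,0.05,0.05,0.05,0.05,0.05,0.05]

```text
time: 1.77
tool_pos: [0.5069, 0.0327, 0.2109]
tcp_rot: [3.116, 0.403, -0.001]
wrist_force: [0.1, -0.0, 0.1]
width: 0.586
grip_force: 0.0
```

>>> jog_arm:
  turn:
    - [0,0,0.1]
    - [0,0,0.1]
    - [0,0,0.1]
    - [0,0,0.1]
    - [0,0,0.1]
    - [0,0,0]
    - [0,0,0]
  delta_pos:
    - [0,0,0]
    - [0,0,0]
    - [0,0,0]
    - [0,0,0]
    - [0,0,0]
    - [0,0,0]
    - [0,0,0]
  gripper: [0.05,0.05,0.05,0.05,0.05,0.05,0.05]

```text
time: 2.35
tool_pos: [0.5065, 0.0307, 0.2109]
tcp_rot: [3.119, -0.377, -0.001]
wrist_force: [0.7, 0.1, -0.0]
width: 0.583
grip_force: 0.0
```

```bash
cat >> h.py <<'E'
def wray(u,v,s):
    c=cal('wrist'); M=np.array(c['mount'])
    x,y=u-c['cx'],v-c['cy']; r=np.hypot(x,y); th=r/c['f']
    d=np.array([np.sin(th)*x/r,np.sin(th)*y/r,np.cos(th)]); R,p=rt(s)
    return R@M[:3,3]+p, R@M[:3,:3]@d
def wplane(u,v,z,s):
    o,d=wray(u,v,s); return o+d*(z-o[2])/d[2]
def wproj(X,s):
    c=cal('wrist'); M=np.array(c['mount']); R,p=rt(s)
    q=M[:3,:3].T@(R.T@(np.array(X)-p)-M[:3,3]); rr=np.hypot(q[0],q[1]); th=np.arctan2(rr,q[2])
    return c['cx']+c['f']*th*q[0]/rr, c['cy']+c['f']*th*q[1]/rr
E
python3 - <<'E'
from h import *
s=read_state(); save('wrist','w0.png'); print(s['tool_pos'],s['time'],s['wrist_force'],s['width'])
print(rt(s)[0].round(3)); P=[.507,.0325,.114]; print(totool([.507,.0325,.082]),'peg px',wproj(P,s),'axis',wproj([.555,.0588,.08],s))
E
```

```text
[0.50647408 0.03074294 0.21087208] 2.35 [ 0.72358466  0.11738288 -0.03050311] 0.5834008859711721
[[ 0.971 -0.238 -0.001]
 [-0.238 -0.971 -0.   ]
 [-0.001  0.    -1.   ]]
[ 1.00579465e-04 -1.85693920e-03  1.28965557e-01] peg px (np.float64(279.5875260204065), np.float64(210.20821791921495)) axis (np.float64(236.5619356203781), np.float64(152.51824331880727))
```

View pics/w0.png

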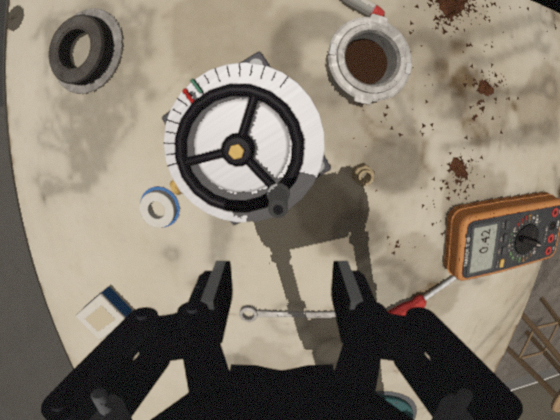

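The axis is at about (237,151) and the peg at about (279,204), both where my estimate predicted. The fingers straddle the peg, so I'll descend and grip.

>>> jog_arm:
  turn:
    - [0,0,0]
    - [0,0,0]
    - [0,0,0]
    - [0,0,0]
    - [0,0,0]
    - [0,0,0]
    - [0,0,0]
    - [0,0,0]
    - [0,0,0]
    - [0,0,0]
    - [0,0,0]
    - [0,0,0]
  delta_pos:
    - [0,-0.0005,0.0129]
    - [0,-0.0005,0.0129]
    - [0,-0.0005,0.0129]
    - [0,0,0.0129]
    - [0,0,0.0129]
    - [0,0,0.0129]
    - [0,0,0.0129]
    - [0,0,0.0129]
    - [0,0,0.0129]
    - [0,0,0.0129]
    - [0,0,0]
    - [0,0,0]
  gripper: [0.05,0.05,0.05,0.05,0.05,0.05,0.05,0.05,0.05,0.05,0.05,0.05]
  grip_force: 40

```text
time: 3.4
tool_pos: [0.5058, 0.0321, 0.0808]
tcp_rot: [3.118, -0.38, -0.005]
wrist_force: [0.2, -0.4, 0.8]
width: 0.582
grip_force: 0.0
```

>>> jog_arm:
  turn:
    - [0,0,0]
    - [0,0,0]
    - [0,0,0]
    - [0,0,0]
    - [0,0,0]
    - [0,0,0]
    - [0,0,0]
    - [0,0,0]
  delta_pos:
    - [0,0,0]
    - [0,0,0]
    - [0,0,0]
    - [0,0,0]
    - [0,0,0]
    - [0,0,0]
    - [0,0,0]
    - [0,0,0]
  gripper: [0.008,0.008,0.008,0.008,0.008,0.008,0.008,0.008]
  grip_force: 40

```text
time: 4.07
tool_pos: [0.5083, 0.0323, 0.0833]
tcp_rot: [-3.118, 0.381, -0.004]
wrist_force: [0.7, 0.9, 6.2]
width: 0.169
grip_force: 39.4
```

```bash
cat > arc.py <<'E'
import sys
from h import *
# commanded peg step: usage arc.py total_angle(cw +) rows
A=np.array([.555,.0588])
def force():
    s=read_state(); R,p=rt(s); r=p[:2]-A; a=np.arctan2(r[1],r[0]); rr=np.hypot(*r)
    t=np.array([np.sin(a),-np.cos(a)]) # clockwise tangent
    F=s['wrist_force'][:2]
    print('t',s['time'],'pos',p.round(4),'pointer ang',round((a+np.pi+np.pi)%(2*np.pi)-np.pi,4),'r',rr.round(4),'F',s['wrist_force'].round(1),'resist tang',(-F@t).round(2),'radial out',(F@(r/rr)).round(2),'w',round(s['width'],3),s['grip_force'])
    return R,p,a,t
R,p,a,t=force()
if len(sys.argv)>1:
    tot=float(sys.argv[1]);n=int(sys.argv[2])
    P=[A+.054*np.array([np.cos(a-tot*i/n),np.sin(a-tot*i/n)]) for i in range(n+1)]
    print([[round(float(v),4) for v in (R.T@np.array([*(P[i+1]-P[i]),0]))[:2]] for i in range(n)])
E
python3 arc.py 0.72 16
```

```text
t 4.0667 pos [0.5083 0.0323 0.0833] pointer ang 0.5154 r 0.0537 F [0.7 0.9 6.2] resist tang -0.39 radial out -1.08 w 0.169 39.43346679210663
[[-0.0016, -0.0018], [-0.0015, -0.0019], [-0.0015, -0.0019], [-0.0014, -0.002], [-0.0013, -0.0021], [-0.0012, -0.0021], [-0.0011, -0.0022], [-0.001, -0.0022], [-0.0009, -0.0023], [-0.0008, -0.0023], [-0.0007, -0.0023], [-0.0006, -0.0024], [-0.0005, -0.0024], [-0.0004, -0.0024], [-0.0003, -0.0024], [-0.0001, -0.0024]]
```

>>> jog_arm:
  turn:
    - [0,0,0]
    - [0,0,0]
    - [0,0,0]
    - [0,0,0]
    - [0,0,0]
    - [0,0,0]
    - [0,0,0]
    - [0,0,0]
    - [0,0,0]
    - [0,0,0]
    - [0,0,0]
    - [0,0,0]
    - [0,0,0]
    - [0,0,0]
    - [0,0,0]
  delta_pos:
    - [-0.0016,-0.0018,0]
    - [-0.0015,-0.0019,0]
    - [-0.0015,-0.0019,0]
    - [-0.0014,-0.002,0]
    - [-0.0013,-0.0021,0]
    - [-0.0012,-0.0021,0]
    - [-0.0011,-0.0022,0]
    - [-0.001,-0.0022,0]
    - [-0.0009,-0.0023,0]
    - [-0.0008,-0.0023,0]
    - [-0.0007,-0.0023,0]
    - [-0.0006,-0.0024,0]
    - [-0.0005,-0.0024,0]
    - [0,0,0]
    - [0,0,0]
  gripper: [0.008,0.008,0.008,0.008,0.008,0.008,0.008,0.008,0.008,0.008,0.008,0.008,0.008,0.008,0.008]

```text
time: 5.32
tool_pos: [0.5013, 0.0625, 0.0833]
tcp_rot: [3.118, -0.38, 0.004]
wrist_force: [0.6, -1.0, 5.5]
width: 0.174
grip_force: 39.5
```

```bash
python3 arc.py 0.4 10
```

```text
t 5.3167 pos [0.5013 0.0625 0.0833] pointer ang -0.0688 r 0.0539 F [ 0.6 -1.   5.5] resist tang 0.91 radial out -0.68 w 0.174 39.51917052268982
[[-0.0003, -0.0021], [-0.0002, -0.0021], [-0.0002, -0.0022], [-0.0001, -0.0022], [0.0, -0.0022], [0.0001, -0.0022], [0.0002, -0.0022], [0.0003, -0.0021], [0.0004, -0.0021], [0.0004, -0.0021]]
```

>>> jog_arm:
  turn:
    - [0,0,0]
    - [0,0,0]
    - [0,0,0]
    - [0,0,0]
  delta_pos:
    - [-0.0003,-0.0021,0]
    - [-0.0002,-0.0021,0]
    - [-0.0002,-0.0022,0]
    - [-0.0001,-0.0022,0]
  gripper: [0.008,0.008,0.008,0.008]

```text
time: 5.65
tool_pos: [0.5024, 0.0706, 0.0833]
tcp_rot: [3.117, -0.38, 0.003]
wrist_force: [-0.3, -2.2, 7.4]
width: 0.174
grip_force: 39.6
```

```bash
python3 arc.py 0.32 10
```

```text
t 5.65 pos [0.5024 0.0706 0.0833] pointer ang -0.2212 r 0.0539 F [-0.3 -2.2  7.4] resist tang 2.18 radial out -0.23 w 0.174 39.567920565605164
[[-0.0, -0.0017], [0.0, -0.0017], [0.0001, -0.0017], [0.0002, -0.0017], [0.0002, -0.0017], [0.0003, -0.0017], [0.0003, -0.0017], [0.0004, -0.0017], [0.0004, -0.0017], [0.0005, -0.0017]]
```

Friction reads 2.2 N as stated, so I'll step on in small calls.

>>> jog_arm:
  turn:
    - [0,0,0]
    - [0,0,0]
    - [0,0,0]
  delta_pos:
    - [0,-0.0017,0]
    - [0,-0.0017,0]
    - [0.0001,-0.0017,0]
  gripper: [0.008,0.008,0.008]

```text
time: 5.9
tool_pos: [0.5036, 0.0753, 0.0833]
tcp_rot: [3.117, -0.38, 0.003]
wrist_force: [-0.6, -4.3, 8.0]
width: 0.171
grip_force: 39.6
```

```bash
python3 arc.py 0.32 10
```

```text
t 5.9 pos [0.5036 0.0753 0.0833] pointer ang -0.3109 r 0.054 F [-0.6 -4.3  8. ] resist tang 4.26 radial out -0.71 w 0.171 39.62344944477081
[[0.0001, -0.0017], [0.0002, -0.0017], [0.0003, -0.0017], [0.0003, -0.0017], [0.0004, -0.0017], [0.0004, -0.0017], [0.0005, -0.0017], [0.0005, -0.0016], [0.0006, -0.0016], [0.0006, -0.0016]]
```

>>> jog_arm:
  turn:
    - [0,0,0]
    - [0,0,0]
  delta_pos:
    - [0.0001,-0.001,0]
    - [0.0002,-0.001,0]
  gripper: [0.008,0.008]

```text
time: 6.07
tool_pos: [0.504, 0.0766, 0.0833]
tcp_rot: [3.116, -0.379, 0.001]
wrist_force: [-1.8, -6.3, 9.6]
width: 0.176
grip_force: 39.9
```

```bash
python3 arc.py 0.16 10
```

```text
t 6.0667 pos [0.504  0.0766 0.0833] pointer ang -0.336 r 0.054 F [-1.8 -6.3  9.6] resist tang 6.53 radial out -0.33 w 0.176 39.86703872680664
[[0.0001, -0.0009], [0.0001, -0.0009], [0.0001, -0.0009], [0.0001, -0.0009], [0.0001, -0.0009], [0.0002, -0.0008], [0.0002, -0.0008], [0.0002, -0.0008], [0.0002, -0.0008], [0.0002, -0.0008]]
```

>>> jog_arm:
  turn:
    - [0,0,0]
    - [0,0,0]
    - [0,0,0]
  delta_pos:
    - [0.0002,-0.0008,0]
    - [0.0002,-0.0008,0]
    - [0,0,0]
  gripper: [0.008,0.008,0.008]

```text
time: 6.32
tool_pos: [0.5044, 0.0777, 0.0833]
tcp_rot: [3.115, -0.379, 0.0]
wrist_force: [-1.9, -6.5, 10.1]
width: 0.17
grip_force: 40.0
```

```bash
python3 arc.py 0.16 10
```

```text
t 6.3167 pos [0.5044 0.0777 0.0833] pointer ang -0.3579 r 0.054 F [-1.9 -6.5 10.1] resist tang 6.8 radial out -0.5 w 0.17 39.97675180435181
[[0.0001, -0.0009], [0.0001, -0.0009], [0.0001, -0.0009], [0.0001, -0.0009], [0.0002, -0.0008], [0.0002, -0.0008], [0.0002, -0.0008], [0.0002, -0.0008], [0.0002, -0.0008], [0.0002, -0.0008]]
```

>>> jog_arm:
  turn:
    - [0,0,0]
    - [0,0,0]
  delta_pos:
    - [0.0002,-0.0008,0]
    - [0.0002,-0.0008,0]
  gripper: [0.008,0.008]

```text
time: 6.48
tool_pos: [0.5048, 0.0787, 0.0833]
tcp_rot: [3.114, -0.379, -0.001]
wrist_force: [-3.5, -9.2, 12.3]
width: 0.171
grip_force: 40.2
```

```bash
python3 arc.py 0.16 10
```

```text
t 6.4833 pos [0.5048 0.0787 0.0833] pointer ang -0.3769 r 0.054 F [-3.5 -9.2 12.3] resist tang 9.85 radial out -0.11 w 0.171 40.17319679260254
[[0.0001, -0.0009], [0.0001, -0.0009], [0.0002, -0.0009], [0.0002, -0.0008], [0.0002, -0.0008], [0.0002, -0.0008], [0.0002, -0.0008], [0.0002, -0.0008], [0.0002, -0.0008], [0.0002, -0.0008]]
```

Resistance is 9.85 N on a 1.7 N/mm slope, so the wheel is on the seat. Now opening anticlockwise, stopping short of the mark.

```bash
python3 arc.py -0.66 16
```

```text
t 6.4833 pos [0.5048 0.0787 0.0833] pointer ang -0.3769 r 0.054 F [-3.5 -9.2 12.3] resist tang 9.85 radial out -0.11 w 0.171 40.17319679260254
[[-0.0003, 0.0022], [-0.0002, 0.0022], [-0.0001, 0.0022], [0.0, 0.0022], [0.0001, 0.0022], [0.0002, 0.0022], [0.0003, 0.0022], [0.0004, 0.0022], [0.0005, 0.0022], [0.0006, 0.0022], [0.0007, 0.0021], [0.0007, 0.0021], [0.0008, 0.0021], [0.0009, 0.002], [0.001, 0.002], [0.0011, 0.0019]]
```

>>> jog_arm:
  turn:
    - [0,0,0]
    - [0,0,0]
    - [0,0,0]
    - [0,0,0]
    - [0,0,0]
    - [0,0,0]
    - [0,0,0]
    - [0,0,0]
    - [0,0,0]
    - [0,0,0]
    - [0,0,0]
    - [0,0,0]
    - [0,0,0]
    - [0,0,0]
    - [0,0,0]
    - [0,0,0]
    - [0,0,0]
    - [0,0,0]
  delta_pos:
    - [-0.0003,0.0022,0]
    - [-0.0002,0.0022,0]
    - [-0.0001,0.0022,0]
    - [0.0,0.0022,0]
    - [0.0001,0.0022,0]
    - [0.0002,0.0022,0]
    - [0.0003,0.0022,0]
    - [0.0004,0.0022,0]
    - [0.0005,0.0022,0]
    - [0.0006,0.0022,0]
    - [0.0007,0.0021,0]
    - [0.0007,0.0021,0]
    - [0.0008,0.0021,0]
    - [0.0009,0.002,0]
    - [0.001,0.002,0]
    - [0.0011,0.0019,0]
    - [0,0,0]
    - [0,0,0]
  gripper: [0.008,0.008,0.008,0.008,0.008,0.008,0.008,0.008,0.008,0.008,0.008,0.008,0.008,0.008,0.008,0.008,0.008,0.008]

```text
time: 7.98
tool_pos: [0.5028, 0.046, 0.0832]
tcp_rot: [3.118, -0.381, -0.002]
wrist_force: [-3.5, -1.2, 11.1]
width: 0.175
grip_force: 39.9
```

```bash
cat > look.py <<'E'
from h import *
import sys
s=read_state(); w=vision.read_camera('wrist'); t=vision.read_camera('top'); sc=vision.read_camera('scene')
X=np.array([.555+.074*np.cos(.36),.0588+.074*np.sin(.36),.052])
out=[]
for n,im,uv in(('wrist',w,wproj(X,s)),('top',t,proj('top',X)),('scene',sc,proj('scene',X))):
    u,v=map(int,uv); h={'wrist':36,'top':20,'scene':20}[n]
    y0,x0=max(v-h,0),max(u-h,0); print(n,uv,'origin',x0,y0,'scale',260/(2*h))
    out.append(cv2.resize(im[y0:y0+2*h,x0:x0+2*h],(260,260),interpolation=cv2.INTER_CUBIC))
cv2.imwrite('pics/'+sys.argv[1],np.hstack(out)[:,:,::-1])
np.savez('last.npz',w=w,t=t,sc=sc)
E
python3 arc.py 0.1 2; python3 look.py m1.png
```

```text
t 7.9833 pos [0.5028 0.046  0.0832] pointer ang 0.2399 r 0.0537 F [-3.5 -1.2 11.1] resist tang 0.28 radial out 3.71 w 0.175 39.89558458328247
[[-0.0012, -0.0024], [-0.0011, -0.0025]]
wrist (np.float64(159.83494744495147), np.float64(62.918302566365895)) origin 123 26 scale 3.611111111111111
top (np.float64(252.40965099748593), np.float64(178.4898276219883)) origin 232 158 scale 6.5
scene (np.float64(218.6226923542945), np.float64(231.89233957793124)) origin 198 211 scale 6.5
```

View pics/m1.png

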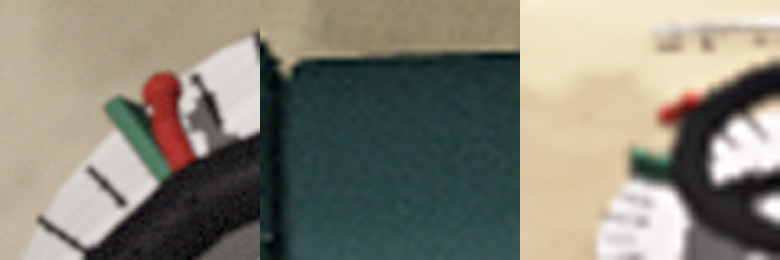

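In the wrist crop the pointer ball is at (162,88). The green tab runs from about (115,105) to (165,172), still anticlockwise of the pointer. The arm hides both in the top view.

```bash
cat > ang.py <<'E'
from h import *
s=read_state(); d=np.load('last.npz'); w=d['w']; A=np.array([.555,.0588])
hsv=cv2.cvtColor(w,cv2.COLOR_RGB2HSV); H,S,V=[hsv[...,i].astype(int) for i in range(3)]
roi=np.zeros(H.shape,bool); roi[26:98,123:195]=1
def an(P): v=P[:2]-A; return round(float(np.arctan2(v[1],v[0])),4),round(float(np.hypot(*v)*1e3),1)
for nm,m,z in(('red',((H<8)|(H>172))&(S>120),.056),('green',(H>50)&(H<90)&(S>90),.048)):
    m=(m&roi).astype('uint8'); n,l,st,c=cv2.connectedComponentsWithStats(m); i=1+st[1:,4].argmax()
    vv,uu=np.where(l==i); P=np.array([wplane(u,v,z,s)[:2] for u,v in zip(uu,vv)])-A
    a=np.arctan2(P[:,1],P[:,0]); r=np.hypot(*P.T)*1e3
    print(nm,len(a),'V',np.percentile(V[l==i],[5,50,95]))
    for lo in range(60,86,3):
        k=(r>=lo)&(r<lo+3)
        if k.sum()>2: print(lo,k.sum(),a[k].min().round(3),a[k].mean().round(4),a[k].max().round(3), [int(x) for x in V[l==i][k][np.argsort(a[k])]])
# hub check
print('proj axis at .08',wproj([*A,.08],s))
E
python3 ang.py
```

```text
red 218 V [ 92.55 153.   175.  ]
63 34 0.262 0.291 0.321 [45, 139, 126, 148, 81, 154, 149, 31, 160, 110, 164, 60, 172, 146, 173, 109, 171, 55, 177, 148, 175, 89, 174, 163, 27, 174, 120, 167, 64, 162, 146, 151, 88, 133]
66 41 0.258 0.2888 0.319 [131, 133, 133, 136, 143, 139, 145, 138, 155, 152, 161, 161, 164, 165, 165, 171, 173, 172, 174, 174, 175, 176, 176, 175, 175, 175, 175, 172, 172, 169, 169, 168, 170, 161, 163, 147, 151, 124, 134, 138, 105]
69 44 0.252 0.284 0.317 [116, 126, 122, 128, 132, 137, 139, 141, 149, 155, 156, 149, 161, 159, 160, 165, 169, 169, 162, 174, 173, 174, 174, 159, 174, 174, 168, 178, 174, 173, 156, 170, 172, 158, 166, 154, 160, 111, 144, 149, 107, 128, 90, 93]
72 44 0.221 0.2634 0.309 [114, 97, 98, 94, 121, 98, 116, 99, 122, 105, 132, 125, 112, 137, 126, 139, 130, 146, 143, 147, 141, 151, 149, 145, 155, 148, 152, 150, 154, 155, 153, 155, 156, 157, 158, 153, 157, 153, 157, 151, 140, 126, 119, 54]
75 48 0.22 0.2546 0.292 [125, 132, 125, 142, 142, 115, 149, 142, 154, 129, 152, 154, 162, 140, 159, 164, 132, 167, 150, 169, 144, 168, 164, 146, 175, 152, 170, 152, 173, 157, 176, 154, 168, 165, 157, 169, 155, 168, 154, 165, 159, 155, 163, 150, 159, 147, 151, 135]
78 7 0.232 0.2526 0.273 [148, 151, 158, 160, 169, 165, 165]
green 16 V [ 43.    94.5  120.75]
75 7 0.338 0.3479 0.359 [44, 40, 56, 64, 78, 94, 113]
78 7 0.348 0.3567 0.364 [59, 89, 95, 102, 107, 117, 123]
proj axis at .08 (np.float64(229.0684070506045), np.float64(180.91341776986587))
```

```bash
sed -i 's/(H>50)&(H<90)&(S>90)/(H>40)\&(H<100)\&(S>60)\&(V>50)/' ang.py; python3 ang.py | sed -n '/green/,$p'
python3 - <<'E'
import numpy as np,cv2
w=np.load('last.npz')['w']
cv2.imwrite('pics/m1z.png',cv2.resize(w[36:84,145:193],(576,576),interpolation=cv2.INTER_NEAREST)[:,:,::-1])
E
```

```text
green 128 V [ 62. 120. 127.]
66 17 0.359 0.3738 0.389 [119, 115, 123, 129, 98, 130, 129, 56, 114, 125, 123, 89, 124, 123, 111, 124, 123]
69 23 0.353 0.3705 0.388 [100, 103, 105, 110, 122, 123, 126, 127, 125, 126, 125, 125, 125, 127, 125, 127, 124, 120, 123, 123, 124, 123, 122]
72 27 0.345 0.366 0.386 [51, 62, 72, 80, 91, 94, 105, 111, 115, 120, 120, 128, 124, 125, 126, 127, 127, 126, 126, 125, 121, 122, 119, 120, 122, 120, 122]
75 27 0.342 0.3644 0.385 [51, 56, 62, 64, 78, 79, 87, 94, 108, 113, 120, 123, 122, 123, 124, 122, 121, 119, 123, 123, 121, 120, 122, 118, 117, 116, 116]
78 26 0.346 0.3657 0.386 [55, 59, 66, 73, 86, 89, 95, 102, 107, 114, 117, 120, 123, 123, 121, 120, 120, 124, 124, 119, 119, 119, 119, 116, 117, 118]
81 8 0.357 0.3708 0.383 [102, 116, 120, 122, 120, 119, 116, 118]
proj axis at .08 (np.float64(229.0684070506045), np.float64(180.91341776986587))
```

View pics/m1z.png

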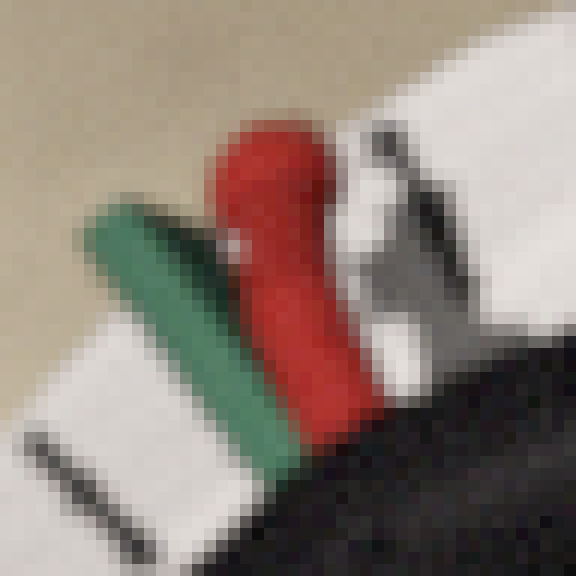

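The zoom shows the tab's bright top at about 0.371 rad and the ball at about 0.257 rad. That leaves about 0.115 rad to turn anticlockwise.

```bash
python3 arc.py -0.115 5
```

```text
t 8.1333 pos [0.5029 0.0461 0.0833] pointer ang 0.2397 r 0.0537 F [-3.9 -0.1 11.2] resist tang -0.86 radial out 3.81 w 0.172 39.89580810070038
[[0.0006, 0.0011], [0.0006, 0.0011], [0.0006, 0.0011], [0.0007, 0.0011], [0.0007, 0.001]]
```

>>> jog_arm:
  turn:
    - [0,0,0]
    - [0,0,0]
    - [0,0,0]
    - [0,0,0]
    - [0,0,0]
    - [0,0,0]
    - [0,0,0]
  delta_pos:
    - [0.0005,0.0011,0]
    - [0.0005,0.0011,0]
    - [0.0005,0.0011,0]
    - [0.0006,0.0011,0]
    - [0.0006,0.001,0]
    - [0,0,0]
    - [0,0,0]
  gripper: [0.008,0.008,0.008,0.008,0.008,0.008,0.008]

```text
time: 8.72
tool_pos: [0.5046, 0.0403, 0.0833]
tcp_rot: [-3.118, 0.381, 0.001]
wrist_force: [-3.3, 0.3, 9.8]
width: 0.171
grip_force: 39.8
```

```bash
python3 arc.py -0.02 1; python3 look.py m2.png >/dev/null; python3 ang.py
```

```text
t 8.7167 pos [0.5046 0.0403 0.0833] pointer ang 0.3514 r 0.0537 F [-3.3  0.3  9.8] resist tang -1.43 radial out 2.96 w 0.171 39.848610162734985
[[0.0006, 0.0009]]
red 217 V [ 75. 151. 175.]
63 28 0.367 0.4003 0.436 [44, 94, 105, 91, 127, 52, 127, 144, 103, 152, 53, 143, 167, 108, 166, 57, 146, 175, 92, 165, 134, 173, 81, 160, 117, 160, 69, 127]
66 41 0.365 0.3994 0.437 [86, 101, 111, 121, 110, 126, 135, 126, 139, 148, 153, 146, 155, 161, 159, 165, 165, 168, 169, 171, 172, 173, 173, 175, 175, 176, 176, 175, 176, 174, 172, 172, 174, 170, 168, 168, 172, 168, 166, 163, 147]
69 41 0.354 0.3875 0.42 [75, 63, 84, 105, 81, 97, 108, 105, 116, 127, 127, 131, 140, 141, 145, 151, 154, 155, 158, 162, 167, 165, 167, 167, 170, 171, 174, 172, 174, 176, 177, 170, 175, 175, 171, 173, 171, 169, 170, 169, 167]
72 49 0.324 0.366 0.411 [87, 81, 112, 75, 101, 64, 88, 113, 63, 86, 103, 64, 90, 102, 123, 89, 107, 126, 99, 116, 129, 137, 118, 132, 140, 121, 136, 143, 149, 138, 145, 150, 142, 144, 151, 155, 152, 154, 156, 164, 154, 157, 155, 157, 152, 167, 156, 160, 164]
75 51 0.318 0.3589 0.396 [66, 77, 97, 91, 108, 120, 119, 131, 139, 134, 128, 144, 151, 142, 140, 155, 158, 126, 153, 165, 162, 137, 162, 170, 133, 150, 170, 173, 147, 164, 177, 148, 153, 171, 173, 153, 162, 169, 155, 156, 167, 168, 155, 158, 163, 152, 147, 159, 168, 146, 150]
78 7 0.348 0.3637 0.378 [146, 129, 161, 153, 168, 166, 170]
green 31 V [51. 54. 79.]
66 9 0.361 0.3768 0.39 [55, 54, 55, 59, 52, 59, 59, 80, 53]
69 14 0.345 0.3689 0.388 [52, 52, 52, 51, 54, 51, 56, 59, 52, 59, 57, 81, 59, 78]
72 8 0.345 0.3626 0.376 [51, 52, 55, 55, 54, 54, 52, 54]
proj axis at .08 (np.float64(218.7577361228837), np.float64(187.3350491985188))
```

The ball is at about 0.361 against the mark at 0.371. I'll release, rise, and look from straight above before any final nudge.

>>> jog_arm:
  turn:
    - [0,0,0]
    - [0,0,0]
    - [0,0,0]
    - [0,0,0]
    - [0,0,0]
    - [0,0,0]
    - [0,0,0]
    - [0,0,0]
    - [0,0,0]
    - [0,0,0]
    - [0,0,0]
  delta_pos:
    - [0,0,0]
    - [0,0,0]
    - [0,0,0]
    - [0,0,0]
    - [0,0,-0.01]
    - [0,0,-0.014]
    - [0,0,-0.014]
    - [0,0,-0.014]
    - [0,0,0]
    - [0,0,0]
    - [0,0,0]
  gripper: [0.045,0.045,0.045,0.045,0.045,0.045,0.045,0.045,0.045,0.045,0.045]

```text
time: 9.78
tool_pos: [0.5043, 0.0402, 0.1339]
tcp_rot: [3.118, -0.381, -0.001]
wrist_force: [-0.2, -0.1, 0.1]
width: 0.526
grip_force: 0.0
```

```bash
python3 -c "
from h import *
print(totool([.542,.106,.135]),read_state()['tool_pos'])"
```

```text
[ 0.02073207 -0.07295651 -0.00115825] [0.5043082  0.04018313 0.13386806]
```

>>> jog_arm:
  turn:
    - [0,0,0]
    - [0,0,0]
    - [0,0,0]
    - [0,0,0]
    - [0,0,0]
    - [0,0,0]
    - [0,0,0]
    - [0,0,0]
  delta_pos:
    - [0.0035,-0.012,-0.001]
    - [0.0035,-0.012,-0.001]
    - [0.0035,-0.012,0]
    - [0.0035,-0.012,0]
    - [0.0035,-0.012,0]
    - [0.0035,-0.012,0]
    - [0,0,0]
    - [0,0,0]
  gripper: [0.045,0.045,0.045,0.045,0.045,0.045,0.045,0.045]

```text
time: 10.45
tool_pos: [0.5427, 0.1059, 0.1361]
tcp_rot: [3.118, -0.378, -0.001]
wrist_force: [-0.7, 0.3, 1.0]
width: 0.529
grip_force: 0.0
```

```bash
sed -i 's/roi\[26:98,123:195\]=1/u0,v0=map(int,wproj([.555+.074*np.cos(.36),.0588+.074*np.sin(.36),.052],s)); roi[max(0,v0-36):v0+36,u0-36:u0+36]=1/' ang.py
python3 look.py m3.png; python3 ang.py
python3 - <<'E'
from h import *
w=np.load('last.npz')['w'];s=read_state()
X=[.555+.074*np.cos(.36),.0588+.074*np.sin(.36),.052];u,v=map(int,wproj(X,s));y0,x0=max(v-24,0),u-24;print(x0,y0)
cv2.imwrite('pics/m3z.png',cv2.resize(w[y0:y0+48,x0:x0+48],(576,576),interpolation=cv2.INTER_NEAREST)[:,:,::-1])
E
```

```text
wrist (np.float64(283.35989861256786), np.float64(100.86993713550436)) origin 247 64 scale 3.611111111111111
top (np.float64(252.40965099748593), np.float64(178.4898276219883)) origin 232 158 scale 6.5
scene (np.float64(218.6226923542945), np.float64(231.89233957793124)) origin 198 211 scale 6.5
red 141 V [124. 163. 187.]
60 20 0.317 0.3403 0.364 [166, 160, 172, 173, 178, 178, 183, 187, 188, 187, 186, 188, 188, 185, 178, 176, 173, 169, 170, 165]
63 21 0.316 0.3424 0.366 [158, 169, 167, 172, 177, 179, 183, 186, 187, 187, 188, 183, 185, 182, 182, 177, 173, 170, 169, 166, 154]
66 22 0.323 0.346 0.371 [169, 152, 163, 155, 178, 159, 166, 163, 176, 165, 160, 186, 170, 160, 175, 159, 151, 152, 136, 127, 141, 123]
69 22 0.324 0.3463 0.37 [150, 152, 152, 151, 157, 158, 157, 160, 163, 161, 163, 161, 159, 157, 157, 155, 152, 147, 147, 140, 132, 131]
72 28 0.315 0.3469 0.376 [159, 159, 164, 151, 173, 151, 165, 159, 182, 162, 176, 160, 168, 186, 161, 159, 173, 181, 157, 157, 171, 139, 149, 166, 129, 124, 153, 107]
75 16 0.325 0.3492 0.375 [164, 174, 166, 177, 158, 185, 170, 138, 180, 158, 170, 133, 167, 148, 154, 157]
green 15 V [124.7 132.  136. ]
78 13 0.346 0.3585 0.371 [124, 132, 125, 133, 133, 136, 134, 136, 132, 132, 131, 128, 130]
proj axis at .08 (np.float64(345.8136105322291), np.float64(196.8649871931261))
257 76
```

View pics/m3z.png

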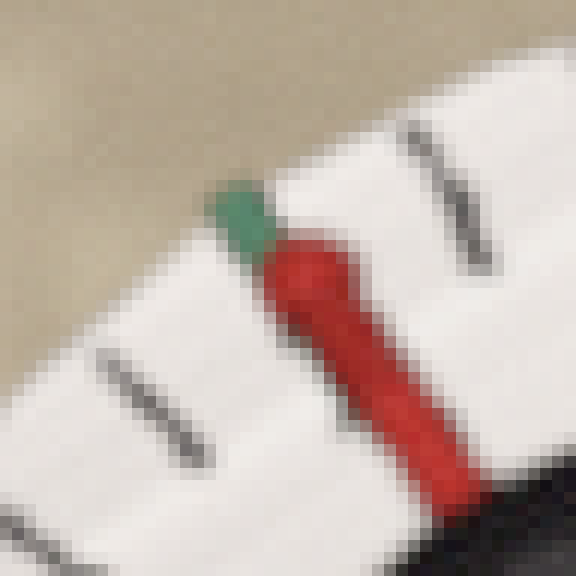

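Seen from above, the ball sits at 0.348 rad and the tab at 0.3585. That is about 0.01 rad (0.8 mm) short, so I'll re-grip 0.6 mm further round.

```bash
python3 -c "
from h import *
print(totool([.5048,.0398,.134]),read_state()['tool_pos'])"
```

```text
[-0.02052713  0.07203493  0.00212445] [0.54207348 0.10477131 0.13607946]
```

>>> jog_arm:
  turn:
    - [0,0,0]
    - [0,0,0]
    - [0,0,0]
    - [0,0,0]
    - [0,0,0]
    - [0,0,0]
    - [0,0,0]
    - [0,0,0]
    - [0,0,0]
  delta_pos:
    - [-0.0034,0.012,0]
    - [-0.0034,0.012,0]
    - [-0.0034,0.012,0]
    - [-0.0034,0.012,0]
    - [-0.0034,0.012,0.001]
    - [-0.0034,0.012,0.001]
    - [0,0,0]
    - [0,0,0]
    - [0,0,0]
  gripper: [0.045,0.045,0.045,0.045,0.045,0.045,0.045,0.045,0.045]

```text
time: 11.35
tool_pos: [0.5055, 0.0399, 0.1345]
tcp_rot: [-3.118, 0.382, -0.001]
wrist_force: [0.8, -0.6, 0.5]
width: 0.527
grip_force: 0.0
```

```bash
python3 -c "
from h import *
print(totool([.5048,.0398,.083]),read_state()['tool_pos'])"
```

```text
[-0.00072209  0.00034079  0.05148099] [0.50554841 0.03993902 0.13448156]
```

>>> jog_arm:
  turn:
    - [0,0,0]
    - [0,0,0]
    - [0,0,0]
    - [0,0,0]
    - [0,0,0]
    - [0,0,0]
    - [0,0,0]
    - [0,0,0]
    - [0,0,0]
    - [0,0,0]
    - [0,0,0]
    - [0,0,0]
    - [0,0,0]
    - [0,0,0]
    - [0,0,0]
  delta_pos:
    - [-0.0005,0.0003,0.01]
    - [0,0,0.011]
    - [0,0,0.011]
    - [0,0,0.011]
    - [0,0,0.009]
    - [0,0,0]
    - [0,0,0]
    - [0,0,0]
    - [0,0,0]
    - [0,0,0]
    - [0,0,0]
    - [0,0,0]
    - [0,0,0]
    - [0,0,0]
    - [0,0,0]
  gripper: [0.045,0.045,0.045,0.045,0.045,0.045,0.045,0.008,0.008,0.008,0.008,0.008,0.008,0.008,0.008]

```text
time: 12.6
tool_pos: [0.5055, 0.04, 0.083]
tcp_rot: [-3.118, 0.381, -0.003]
wrist_force: [0.5, 1.5, 4.3]
width: 0.175
grip_force: 39.1
```

```bash
python3 arc.py -0.01 1;python3 look.py m4.png >/dev/null; python3 ang.py
```

```text
t 12.6 pos [0.5055 0.04   0.083 ] pointer ang 0.3631 r 0.0529 F [0.5 1.5 4.3] resist tang -1.24 radial out -0.96 w 0.175 39.09776508808136
[[0.0003, 0.0004]]
red 216 V [ 74.75 150.5  174.  ]
63 31 0.375 0.4064 0.443 [124, 118, 59, 123, 141, 107, 147, 152, 56, 143, 162, 100, 162, 170, 40, 136, 172, 90, 166, 177, 140, 175, 82, 163, 174, 127, 163, 65, 143, 136, 111]
66 40 0.364 0.4001 0.444 [74, 98, 110, 104, 123, 124, 137, 131, 141, 150, 138, 150, 157, 160, 157, 162, 168, 163, 169, 172, 171, 172, 175, 172, 177, 176, 175, 176, 176, 173, 173, 174, 173, 171, 166, 171, 165, 159, 163, 93]
69 42 0.358 0.3898 0.424 [67, 94, 65, 85, 105, 93, 115, 105, 111, 125, 124, 126, 133, 137, 144, 142, 148, 151, 155, 154, 155, 163, 165, 166, 168, 170, 171, 165, 172, 174, 171, 177, 176, 173, 166, 173, 172, 171, 172, 167, 170, 167]
72 47 0.319 0.3646 0.406 [64, 71, 75, 101, 73, 101, 56, 86, 109, 79, 101, 78, 92, 118, 81, 104, 119, 84, 108, 124, 136, 115, 129, 139, 146, 131, 139, 148, 134, 143, 148, 154, 144, 152, 154, 147, 154, 156, 155, 151, 153, 152, 156, 153, 154, 154, 160]
75 50 0.322 0.36 0.397 [79, 86, 95, 76, 112, 115, 124, 131, 130, 125, 140, 145, 142, 136, 153, 155, 121, 145, 161, 158, 134, 161, 170, 133, 150, 171, 170, 143, 163, 173, 153, 170, 174, 151, 159, 173, 169, 155, 168, 172, 153, 158, 165, 166, 149, 159, 165, 146, 143, 161]
78 6 0.348 0.3608 0.374 [141, 134, 161, 157, 168, 168]
green 11 V [53.  58.  77.5]
66 6 0.365 0.3781 0.386 [54, 52, 56, 61, 66, 79]
69 5 0.364 0.3753 0.388 [54, 54, 58, 58, 76]
proj axis at .08 (np.float64(218.53970034815387), np.float64(189.39388050938408))
```

>>> jog_arm:
  turn:
    - [0,0,0]
    - [0,0,0]
    - [0,0,0]
  delta_pos:
    - [0.0003,0.0005,0]
    - [0.0002,0.0003,0]
    - [0,0,0]
  gripper: [0.008,0.008,0.008]

```text
time: 13.0
tool_pos: [0.5058, 0.0394, 0.083]
tcp_rot: [-3.117, 0.381, -0.002]
wrist_force: [0.7, 2.0, 6.1]
width: 0.171
grip_force: 39.2
```

```bash
python3 arc.py -0.01 1;python3 look.py m5.png >/dev/null; python3 ang.py|grep -A7 red
```

```text
t 13.0 pos [0.5058 0.0394 0.083 ] pointer ang 0.3761 r 0.0529 F [0.7 2.  6.1] resist tang -1.62 radial out -1.43 w 0.171 39.217307567596436
[[0.0003, 0.0004]]
red 205 V [ 79.  153.  174.8]
63 25 0.391 0.4215 0.452 [134, 105, 140, 68, 147, 158, 128, 163, 72, 160, 171, 121, 174, 60, 155, 176, 108, 172, 55, 148, 170, 103, 155, 128, 122]
66 39 0.388 0.4196 0.452 [130, 130, 141, 138, 141, 149, 148, 152, 158, 161, 163, 166, 168, 167, 171, 170, 172, 175, 175, 175, 176, 175, 175, 175, 177, 173, 172, 173, 170, 168, 162, 166, 157, 146, 148, 139, 118, 107, 117]
69 42 0.369 0.4093 0.45 [85, 93, 109, 114, 117, 126, 132, 130, 137, 140, 146, 150, 154, 156, 160, 162, 158, 164, 170, 167, 172, 173, 174, 166, 175, 176, 173, 174, 173, 174, 168, 173, 173, 171, 169, 169, 168, 157, 156, 135, 121, 83]
72 47 0.336 0.3778 0.419 [75, 77, 100, 68, 87, 54, 78, 103, 74, 93, 116, 75, 95, 116, 83, 102, 118, 131, 109, 121, 134, 114, 126, 136, 145, 130, 141, 147, 136, 141, 146, 157, 148, 149, 155, 148, 153, 153, 153, 155, 153, 154, 159, 156, 158, 158, 162]
75 48 0.334 0.3741 0.409 [90, 99, 114, 120, 123, 130, 138, 121, 139, 147, 144, 136, 151, 156, 143, 159, 163, 133, 155, 170, 161, 146, 166, 169, 145, 156, 174, 171, 154, 166, 173, 150, 157, 174, 168, 153, 167, 170, 153, 157, 166, 167, 153, 157, 166, 148, 150, 162]
78 4 0.36 0.3717 0.386 [149, 150, 161, 167]
green 22 V [51. 53. 57.]
```

The ball has moved 0.013 rad and now reads about 0.373 against 0.371. Releasing and checking from above again.

>>> jog_arm:
  turn:
    - [0,0,0]
    - [0,0,0]
    - [0,0,0]
    - [0,0,0]
    - [0,0,0]
    - [0,0,0]
    - [0,0,0]
    - [0,0,0]
    - [0,0,0]
    - [0,0,0]
    - [0,0,0]
    - [0,0,0]
    - [0,0,0]
    - [0,0,0]
    - [0,0,0]
    - [0,0,0]
  delta_pos:
    - [0,0,0]
    - [0,0,0]
    - [0,0,0]
    - [0,0,0]
    - [0,0,-0.01]
    - [0,0,-0.014]
    - [0,0,-0.014]
    - [0,0,-0.016]
    - [0.0034,-0.012,0]
    - [0.0034,-0.012,0]
    - [0.0034,-0.012,0]
    - [0.0034,-0.012,0]
    - [0.0034,-0.012,0]
    - [0.0034,-0.012,0]
    - [0,0,0]
    - [0,0,0]
  gripper: [0.045,0.045,0.045,0.045,0.045,0.045,0.045,0.045,0.045,0.045,0.045,0.045,0.045,0.045,0.045,0.045]

```text
time: 14.48
tool_pos: [0.5422, 0.1048, 0.1356]
tcp_rot: [3.118, -0.378, -0.002]
wrist_force: [-0.4, -0.4, 0.2]
width: 0.527
grip_force: 0.0
```

```bash
python3 look.py m6.png; python3 ang.py
python3 - <<'E'
from h import *
w=np.load('last.npz')['w'];s=read_state()
X=[.555+.074*np.cos(.36),.0588+.074*np.sin(.36),.052];u,v=map(int,wproj(X,s));y0,x0=max(v-24,0),u-24;print(x0,y0)
cv2.imwrite('pics/m6z.png',cv2.resize(w[y0:y0+48,x0:x0+48],(576,576),interpolation=cv2.INTER_NEAREST)[:,:,::-1])
E
```

```text
wrist (np.float64(281.56493748620153), np.float64(100.46790729632178)) origin 245 64 scale 3.611111111111111
top (np.float64(252.40965099748593), np.float64(178.4898276219883)) origin 232 158 scale 6.5
scene (np.float64(218.6226923542945), np.float64(231.89233957793124)) origin 198 211 scale 6.5
red 137 V [132.2 163.  186.2]
60 21 0.328 0.3526 0.377 [156, 158, 165, 166, 171, 177, 180, 181, 183, 189, 187, 190, 185, 183, 180, 183, 179, 174, 174, 170, 164]
63 20 0.332 0.3555 0.379 [162, 167, 169, 173, 175, 178, 181, 187, 186, 188, 189, 187, 186, 182, 178, 177, 171, 170, 167, 163]
66 20 0.335 0.3578 0.38 [162, 157, 155, 172, 160, 159, 183, 173, 163, 186, 166, 162, 182, 172, 159, 151, 171, 151, 147, 149]
69 22 0.33 0.3561 0.383 [125, 140, 152, 149, 152, 156, 158, 159, 160, 161, 165, 160, 162, 164, 161, 157, 155, 157, 151, 147, 142, 133]
72 28 0.327 0.3566 0.388 [135, 157, 133, 151, 168, 146, 151, 169, 155, 162, 185, 157, 163, 171, 185, 162, 161, 178, 160, 163, 175, 150, 149, 165, 142, 147, 161, 154]
75 15 0.333 0.3566 0.38 [161, 168, 158, 183, 171, 147, 183, 167, 177, 154, 180, 167, 170, 170, 161]
green 12 V [125.65 132.   134.45]
78 11 0.344 0.3567 0.369 [124, 127, 133, 134, 134, 132, 130, 130, 131, 132, 135]
proj axis at .08 (np.float64(344.1527809007392), np.float64(196.81769398810323))
255 76
```

View pics/m6z.png

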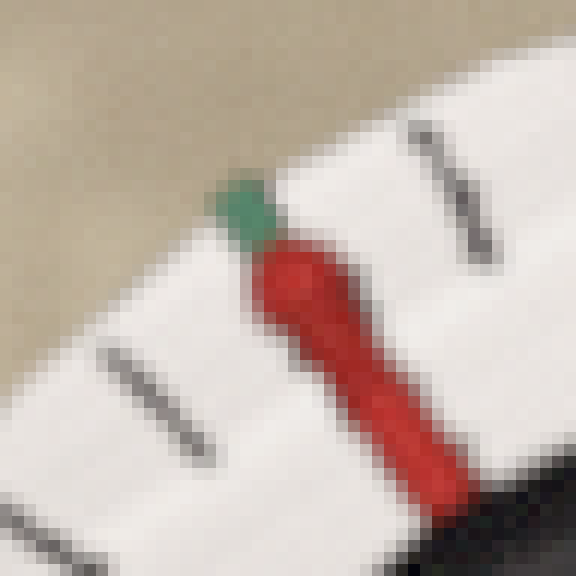

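The ball is now at 0.3566 rad against 0.3567 for the tab, so the pointer stands right over it. The gripper is clear of everything, so I'm handing in.

```bash
python3 -c "
from h import *
print(ticket.finish_job())"
```

```text
the job is handed in; nothing more can be done
None
```

Job handed in (no verdict shown): I closed the valve onto its soft seat to about 9.9 N at the peg, then opened it until the red pointer stood over the green mark (0.357 rad each, seen from above), let go and cleared the stand at about 14.5 s.

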